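# Close the ingredient pots with their own lids

### The arm

A 6-joint arm with a two-finger parallel gripper is mounted at the origin on the work surface. World frame = base frame: x ahead of the robot, y to its left, z up, the work surface at z = 0. Lengths are in m, angles in degrees, forces in N, time in s.
With the tool pointing down it reaches from about 0.275 to 0.85 m from the base axis. Payload 19 kg.
Tool frame: the origin (TCP) lies at the very end of the fingers, on their centre line; the grasp point (between the pads) lies 19 mm behind it; z points along the fingers, y is the line along which they close (so a half turn about z gives the same grasp; the last joint's range is limited). The gripper opens to 85 mm and grips with 20 to 120 N. Pads are 22 mm wide; open, the fingers measure 114 mm over their backs; the gripper's body (76 mm by 85 mm) begins 54 mm behind the grasp point. The pads swing forward as they close: fully open they stand 13 mm farther back than shut.
Start: joints at [59.301, 8.623, 82.357, -0, 89.026, -7.678], TCP at [0.225, 0.529, 0.231] pointing down, gripper open.
Joint ranges: [-160.23, 160.23], [-39.13, 120.54], [6.94, 153.29], [-79.49, 259.48], [9.18, 160.14], [-161.06, 161.06]. Speed limits (degrees/s): [108.29, 108.29, 127.2, 172.46, 172.46, 172.46].

### API

Orientations are given as a 3x3 rotation matrix whose columns are the frame's x, y, z axes.
In Python, from rig import state, camera, job_done gives the robot as it stands.
- The arm moves only by the shell command python3 -m pendant 'ROWS' [FORCE]. ROWS is JSON, a list of rows, each a list of 3 entries, a list of its own where there are three numbers: the shift along the tool's x, y, z in units of 300 mm (1.0 is 300 mm), then the turn, a rotation vector about the tool's x, y, z in units of 120 degrees (1.0 is 120 degrees), then the gripper command: -1 is shut, 1 is fully open, values between are in proportion. In form: [[[x, y, z], [rx, ry, rz], claw], ...]. A call has exactly 5 rows; each row shifts and turns the commanded pose from where the row before left it, along the tool's axes as they then stand; what a row does not reach is not made up. A row lasts 1/8 s, in which the tool goes at most 62.5 mm and 10.7 degrees, less where a joint would pass 70% of its speed; a pose out of reach is approached as far as the arm can. A call with a number of a shift or a turn outside -1 to 1 is refused whole. A call with a gripper value outside its range is refused whole. The fingers move at their own pace and stop on an object; FORCE is the grip in N (left out, the last holds). Time passes only in rows, so rows that do not move let the fingers close, or fill a call up. It gives the time, the measured TCP pose, the force, the opening and the grip force at its end, in the units of the state.
- state(): the state, without advancing time (a new reading comes with each control period).
- camera(name): name is "scene" or "top" or "wrist"; returns a dict with "image" (480x640x3 uint8, blue, green, red), "vertical_fov" (degrees; the focal length in pixels is half the picture's height over the tangent of half this angle, whatever the lens; pixels are square), "cx", "cy" (the principal point, pixels), "k1" (the pictures are not rectified: a ray, as slopes to the right and down, at radius r is drawn at 1 + k1 r^2 times it, then the intrinsics apply), "origin" and "orientation" of the camera in the world. Camera axes: x right, y up, looking along -z (the intrinsics and any distortion apply to the point x, -y, -z); pixel columns grow to the right and rows downward; lengths in m; the calibration is good to about 2 mm. A picture is of the moment at which its call begins. There is no depth.
- job_done(): hands the job in; it is judged then, once.
The state is a dict: "time": time; "q": joint angles; "qd": joint speeds; "joint_efforts": joint torques, N m; "tcp_pos": TCP position; "eef_rot": TCP orientation; "contact_force": force on the tool from outside, world axes, zero at the start; "moment": the same for the moment, N m; "gripper_width": finger opening in m; "grip_force": force on a finger pad.
Only numpy, scipy, OpenCV 4.12 (cv2) and the standard library are available. Lean on these libraries where they do the work, as an engineer would, in place of code of your own. Each camera call takes 0.05 s, during which the arm holds its last target. There are 200 camera calls.

### The job

The four clean ingredient pots and their four lids are scattered about the pastry counter: put on each pot the lid that matches it in shape and size, seated level all round on the rim, with the square and oblong lids turned in line with their pots. Leave the pots standing where they are, and let go of every lid.

Things in the scene. Friction and masses are not known exactly. Their poses are not given: they have to be found in the camera images.
- lid_large_round: Loose white plastic lid, round, plate 110 mm in diameter, 4 mm thick; under it a locating step 78 mm in diameter and 6 mm deep, on which it stands on the worktop, so the plate's upper side is 10 mm above the origin; on it a round black knob at the centre, 24 mm in diameter from 19 to 44 mm above the origin, on a 16 mm neck. 120 g, give or take a third. Origin: centre of the step's underside, z up.
- lid_small_round: Loose white plastic lid, round, plate 76 mm in diameter, 4 mm thick; under it a locating step 44 mm in diameter and 6 mm deep, on which it stands on the worktop, so the plate's upper side is 10 mm above the origin; on it a round black knob at the centre, 24 mm in diameter from 19 to 44 mm above the origin, on a 16 mm neck. 120 g, give or take a third. Origin: centre of the step's underside, z up.
- lid_square: Loose white plastic lid, square, plate 94 x 94 mm, sides along its x and y axes, 4 mm thick; under it a locating step 62 x 62 mm and 6 mm deep, on which it stands on the worktop, so the plate's upper side is 10 mm above the origin; on it a black bar grip at the centre, 46 mm long along the lid's x axis, 14 mm thick along y, whose top is 44 mm above the origin. 120 g, give or take a third. Origin: centre of the step's underside, z up.
- lid_oblong: Loose white plastic lid, oblong, plate 130 mm (its x axis) by 74 mm (its y axis), 4 mm thick; under it a locating step 98 x 42 mm and 6 mm deep, on which it stands on the worktop, so the plate's upper side is 10 mm above the origin; on it a black bar grip at the centre, 46 mm long along the lid's x axis, 14 mm thick along y, whose top is 44 mm above the origin. 120 g, give or take a third. Origin: centre of the step's underside, z up.
- pot_large_round: Loose empty open-topped dark steel pot, round, 100 mm outside diameter, 65 mm high, wall 3 mm, about 500 g. It takes the lid of the same shape and size: the lid's step drops inside the mouth with 8 mm of play all round and its plate rests on the rim, so a closed lid's origin is 6 mm below the rim. Origin: centre of the pot's underside, on the worktop, z up.
- pot_small_round: Loose empty open-topped dark steel pot, round, 66 mm outside diameter, 60 mm high, wall 3 mm, about 500 g. It takes the lid of the same shape and size: the lid's step drops inside the mouth with 8 mm of play all round and its plate rests on the rim, so a closed lid's origin is 6 mm below the rim. Origin: centre of the pot's underside, on the worktop, z up.
- pot_square: Loose empty open-topped dark steel pot, square, 84 x 84 mm outside, 65 mm high, sides along its x and y axes, wall 3 mm, about 500 g. It takes the lid of the same shape and size: the lid's step drops inside the mouth with 8 mm of play all round and its plate rests on the rim, so a closed lid's origin is 6 mm below the rim. Origin: centre of the pot's underside, on the worktop, z up.
- pot_oblong: Loose empty open-topped dark steel pot, oblong, 120 mm long (its x axis) by 64 mm wide (its y axis) outside, 60 mm high, wall 3 mm, about 500 g. It takes the lid of the same shape and size: the lid's step drops inside the mouth with 8 mm of play all round and its plate rests on the rim, so a closed lid's origin is 6 mm below the rim. Origin: centre of the pot's underside, on the worktop, z up.
There are look-alikes about, which are no part of the job. What is shaped like the lid_oblong but green or purple is not meant.

How it is judged (in metres and radians):
At the end, for the whole second after the job is handed in: Each lid lies on the pot of its own shape and size: centred within 10 mm, plate down on the rim (3 mm), level within 0.05 rad, square and oblong lids within 0.2 rad of their pot's sides; all released and at rest; every pot upright, within 30 mm of where it stood (horizontal distance between lid_large_round and pot_large_round below 0.01 m and z of lid_large_round in the frame of pot_large_round between 0.055 and 0.062 m and angle between each of lid_large_round, pot_large_round, lid_small_round, pot_small_round, lid_square, pot_square, lid_oblong, pot_oblong's own z axis and vertical below 0.05 rad and distance of each of pot_large_round, pot_small_round, pot_square, pot_oblong from where it was at the start of the episode below 0.03 m and linear speed of each of lid_large_round, pot_large_round, lid_small_round, pot_small_round, lid_square, pot_square, lid_oblong, pot_oblong below 0.02 m/s and horizontal distance between lid_small_round and pot_small_round below 0.01 m and z of lid_small_round in the frame of pot_small_round between 0.05 and 0.057 m and horizontal distance between lid_square and pot_square below 0.01 m and z of lid_square in the frame of pot_square between 0.055 and 0.062 m and (angle between the x axis of lid_square and the x axis of pot_square, either way round below 0.2 rad or angle between the x axis of lid_square and the y axis of pot_square, either way round below 0.2 rad) and horizontal distance between lid_oblong and pot_oblong below 0.01 m and z of lid_oblong in the frame of pot_oblong between 0.05 and 0.057 m and angle between the x axis of lid_oblong and the x axis of pot_oblong, either way round below 0.2 rad); the robot touches nothing.
It also fails if it takes over 112 s, if anything falls off the work surface, if the arm or the gripper's body presses on something with over 40 N, if the wrist force passes 120 N, or if a joint passes its speed limit or range.

## Working session

There is one attempt and no reset: what is moved stays moved. The work goes in short steps, Python scripts to look and compute and a shell command to move; the robot and the scene stay as the last step left them, time stands still between calls to the robot, and variables do not carry over. Pictures are saved under pics/ and viewed, at most 19 in all, crops included, and the job is handed in when it is done.

```bash
ls; mkdir -p pics; python3 - <<'E'
from rig import state,camera
import cv2
for n in("top","scene"):
    c=camera(n);cv2.imwrite(f"pics/{n}0.png",c["image"]);print({k:v for k,v in c.items() if k!="image"})
print(state())
E
```

```text
pics
{'vertical_fov': 44.24272085687167, 'cx': 321.6912416834306, 'cy': 240.3202449868254, 'k1': -0.10394232388718372, 'origin': array([ 0.44618798, -0.03018989,  1.52029678]), 'orientation': array([[-0.02745951,  0.99649358, -0.07903489],
       [-0.99961061, -0.0269809 ,  0.00711739],
       [ 0.00496   ,  0.07919956,  0.99684644]])}
{'vertical_fov': 57.78158477072245, 'cx': 324.1890848302472, 'cy': 238.7426009680657, 'k1': 0.018899302526701002, 'origin': array([0.92826803, 0.61077531, 0.97485145]), 'orientation': array([[-0.85667725, -0.40794153,  0.31573376],
       [ 0.51579968, -0.66861732,  0.53563193],
       [-0.00740145,  0.62171906,  0.78320535]])}
{'time': 0.1, 'q': array([ 5.93032814e+01,  8.64822432e+00,  8.23881011e+01,  1.71894131e-03,
        8.90268603e+01, -7.67689158e+00]), 'qd': array([-0.0230687 , -0.12419083, -0.18867238, -0.0421618 , -0.01271016,
       -0.0706561 ]), 'joint_efforts': array([ 5.97661478e-03, -7.14380121e+01, -5.71784878e+01, -8.52573589e-05,
        7.05717350e-03, -5.99968715e-06]), 'tcp_pos': array([0.22474321, 0.52902165, 0.23074518]), 'eef_rot': array([[-9.20369329e-01,  3.91049807e-01, -5.88765041e-04],
       [ 3.91050210e-01,  9.20368873e-01, -9.32962228e-04],
       [ 1.77046319e-04, -1.08890651e-03, -9.99999391e-01]]), 'contact_force': array([-0.79487353, -0.02744378,  0.55861916]), 'moment': array([-0.00185437,  0.02359687, -0.02949926]), 'grip_force': 0.0, 'gripper_width': 0.08542766512000613}
```

View pics/top0.png

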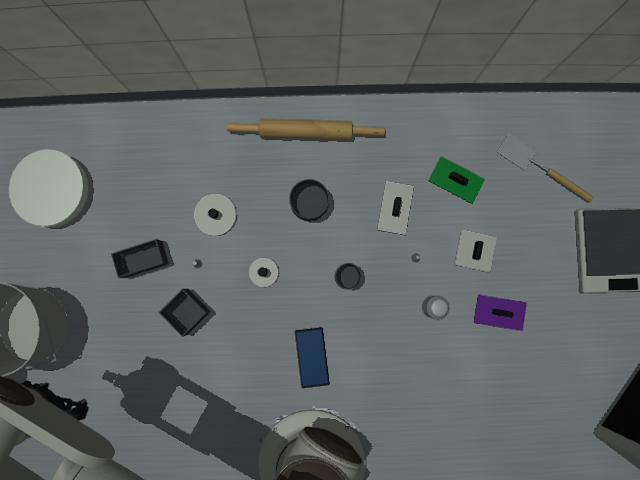

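View pics/scene0.png

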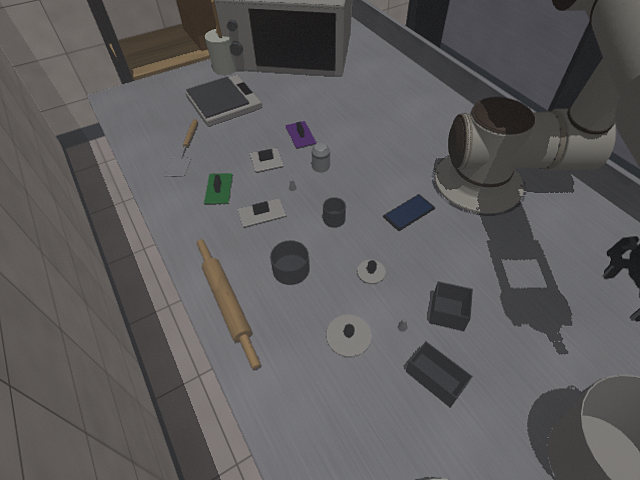

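The top view shows the four white lids (large round 215,214; small round 263,272; oblong 397,207; square 476,250). It also shows the dark pots (large round 311,200; small round 349,276; oblong 142,258; square 187,312). The gripper casts a shadow near the square pot.

```bash
cat > h.py <<'E'
import numpy as np,cv2
from scipy.spatial.transform import Rotation as R
from rig import state,camera
def K(c):
    f=240/np.tan(np.radians(c["vertical_fov"]/2))
    return np.array([[f,0,c["cx"]],[0,f,c["cy"]],[0,0,1.]]),np.array([c["k1"],0,0,0.])
def cast(c,px,z):
    k,d=K(c);u=cv2.undistortPoints(np.float64(px).reshape(-1,1,2),k,d).reshape(-1,2)
    r=np.c_[u[:,0],-u[:,1],-np.ones(len(u))]@c["orientation"].T
    o=np.array(c["origin"]);return (o+r*((z-o[2])/r[:,2])[:,None])[:,:2]
def proj(c,P):
    k,d=K(c);p=(np.atleast_2d(P)-c["origin"])@c["orientation"]
    return cv2.projectPoints(p*[1,-1,-1],np.zeros(3),np.zeros(3),k,d)[0].reshape(-1,2)
def rect(p):
    (x,y),(w,h),a=cv2.minAreaRect(np.float32(p*1000))
    if w<h:w,h,a=h,w,a+90
    return np.round([x,y,w,h,(a+90)%180-90],1)   # mm, deg of long side
def go(x,y,z,yaw):
    "tool-axis shift (units of 300mm) and turn (units of 120deg) to a downward pose, y axis at yaw deg"
    s=state();r=s["eef_rot"];best=None
    for a in(yaw,yaw+180):
        a=np.radians(a);Y=np.array([np.cos(a),np.sin(a),0]);Z=np.array([0,0,-1.]);T=np.c_[np.cross(Y,Z),Y,Z]
        v=R.from_matrix(r.T@T).as_rotvec(degrees=True)
        print("shift",np.round(r.T@(np.array([x,y,z])-s["tcp_pos"])/.3,3),"after turn",np.round(T.T@(np.array([x,y,z])-s["tcp_pos"])/.3,3),"turn",np.round(v/120,3),"q6",s["q"][5].round(), "t",s["time"])
E
python3 - <<'E'
from h import *
c={n:camera(n) for n in("top","scene")}
im=c["top"]["image"];g=im.min(2);sat=im.max(2)-g
m=((g>140)&(sat<40)).astype(np.uint8)*255
cs,_=cv2.findContours(m,0,2)
for k in cs:
    if 300<cv2.contourArea(k)<3000: print(k.reshape(-1,2).mean(0).round(),cv2.contourArea(k),rect(cast(c["top"],k.reshape(-1,2),.01)))
print(sorted(set(im[305:320,150:230].min(2).ravel().tolist()))[:3], im[312,150:225].min(1))
a=cv2.resize(im[180:350,100:240],None,fx=3.5,fy=3.5,interpolation=2)
b=cv2.resize(c["scene"]["image"][260:420,390:490],None,fx=3,fy=3)
b=cv2.copyMakeBorder(b,0,max(0,a.shape[0]-b.shape[0]),0,0,0)[:a.shape[0]]
cv2.imwrite("pics/crop1.png",np.clip(np.hstack([a,b]).astype(float)*1.6,0,255))
w=camera("wrist");print(w["origin"],w["orientation"],w["vertical_fov"]);cv2.imwrite("pics/w0.png",w["image"])
E
```

```text
[264. 274.] 601.0 [489.6 111.6  71.6  71.3  28.2]
[213. 214.] 1273.5 [641.8 235.2 104.2 104.1  88.4]
[15, 16, 17] [106 108 107 108 108 108 108 106  90  52  40  16  17  19  20  20  18  23
  24  25  23  23  43  57  57  57  56  55  55  56  56  56  57  58  57  57
  57  56  56  56  57  56  57  58  58  58  57  56  57  57  58  59  60  59
  59  50  25  19  19  29  48  57  56  55  52  73 115 113 112 111 111 111
 112 111 110]
[0.16165194 0.5568344  0.37407823] [[ 0.39111603 -0.88468569 -0.25369168]
 [ 0.92034069  0.37562651  0.10898506]
 [-0.0011242  -0.27610858  0.96112579]] 71.60099166606665[ WARN:0@0.708] global loadsave.cpp:1063 imwrite_ Unsupported depth image for selected encoder is fallbacked to CV_8U.
```

View pics/crop1.png

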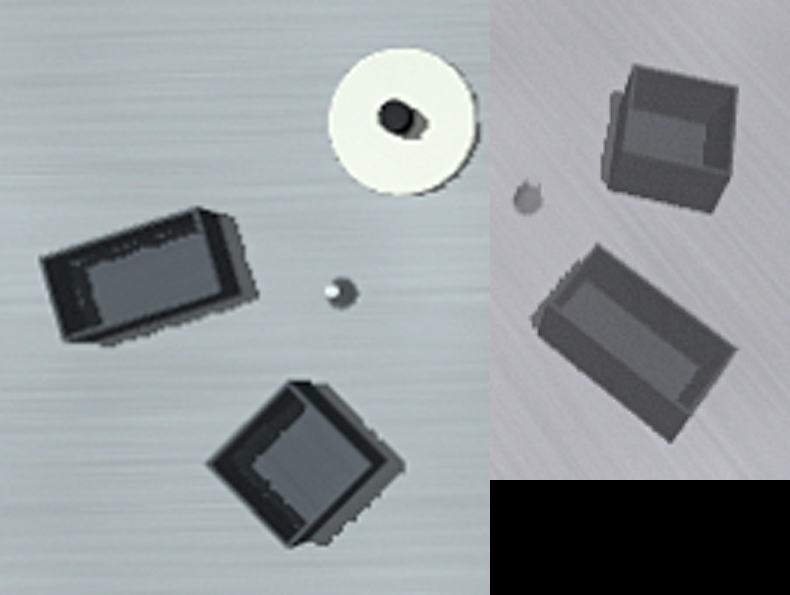

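Crop of the top view (×3.5) and scene view (×3), rim corners readable. Top crop, oblong: (42,260), (198,208), (68,340); square: (207,463), (291,382), (290,547). Scene crop: square diagonal (632,66)-(725,172); oblong diagonal (598,244)-(690,412).

```bash
python3 - <<'E'
from h import *
T=camera("top");S=camera("scene")
t=lambda p:(np.array(p,float)+.5)/3.5-.5+[100,180]
s=lambda p:(np.array(p,float)-[490,0]+.5)/3-.5+[390,260]
for n,z,a,b in(("oblong",.06,[(42,260),(198,208),(68,340)],[(598,244),(737,350),(690,412)]),("square",.065,[(207,463),(291,382),(290,547)],[(632,66),(738,88),(725,172)])):
    for c,p,dg in((T,t(a),(1,2)),(S,s(b),(0,2))):
        q=cast(c,p,z);d=q[1]-q[0]
        print(n,"centre",(q[list(dg)].mean(0)*1000).round(1),"len",np.linalg.norm(d).round(4),"ang",np.degrees(np.arctan2(d[1],d[0])).round(1))
im=T["image"];g=im.min(2);sat=im.max(2)-g
print(g[200,390],sat[200,390],g[255,465],g[290,440],g[225,440])
m=((g>125)&(sat<50)).astype(np.uint8)*255
m=cv2.morphologyEx(m,cv2.MORPH_OPEN,np.ones((3,3)))
cs,_=cv2.findContours(m,0,1)
for k in cs:
    if 300<cv2.contourArea(k)<3000: print(k.reshape(-1,2).mean(0).round(),cv2.contourArea(k),rect(cast(T,k.reshape(-1,2),.01)))
a=cv2.resize(im[160:310,270:370],None,fx=4,fy=4,interpolation=2)
b=cv2.resize(S["image"][190:290,260:355],None,fx=4,fy=4,interpolation=2)
b=cv2.copyMakeBorder(b,0,200,0,0,0)
cv2.imwrite("pics/crop2.png",np.uint8(np.clip(np.hstack([a,b]).astype(float)*1.8,0,255)))
E
```

```text
oblong centre [530.3 420.2] len 0.1189 ang -73.3
oblong centre [528.8 421.5] len 0.1186 ang 105.9
square centre [392.9 306.9] len 0.0824 ang -47.5
square centre [394.7 305.6] len 0.0849 ang 134.3
139 6 135 113 108
[300. 421.] 553.5 [110.6  26.5 125.   42.3 -69.7]
[ 24. 328.] 1318.0 [ 3.603e+02  7.431e+02  1.613e+02  8.010e+01 -2.000e-01]
[596. 283.] 307.0 [ 434.4 -755.4   64.    36.7   88.1]
[263. 272.] 629.0 [488.8 111.3  71.8  71.6  88.5]
[476. 250.] 1152.0 [ 529.7 -438.7   91.7   90.9   76. ]
[214. 214.] 1302.5 [640.6 235.3 106.9 104.   -0.8]
[395. 207.] 1311.5 [ 646.6 -233.1  128.9   72.9  -12. ]
```

View pics/crop2.png

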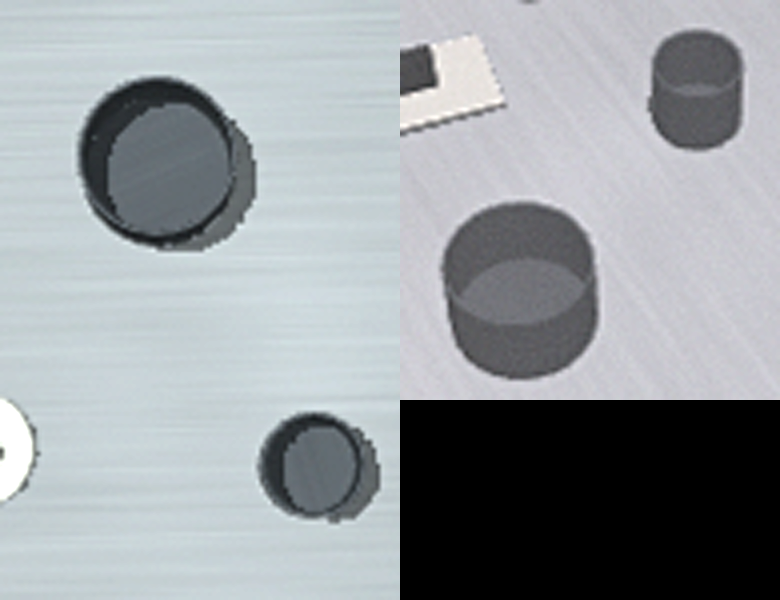

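Crop2: rims in the top crop centre at about (160,160) for the large pot and (312,465) for the small one. In the scene crop they are at (520,263) and (697,63).

```bash
python3 - <<'E'
from h import *
T=camera("top");S=camera("scene")
t=lambda p:(np.array(p,float)+.5)/4-.5+[270,160]
s=lambda p:(np.array(p,float)-[400,0]+.5)/4-.5+[260,190]
for n,z,a,b in(("large",.065,(160,160),(520,262)),("small",.06,(312,465),(697,62))):
    print(n,cast(T,t(a),z),cast(S,s(b),z))
go(.641,.235,.12,67)
E
```

```text
large [[ 0.66388805 -0.01336639]] [[ 0.66604881 -0.01168721]]
small [[ 0.4721227  -0.10226327]] [[ 0.47248712 -0.10563463]]
shift [-1.66  -0.36   0.371] after turn [-1.66  -0.361  0.371] turn [-0. -0. -0.] q6 -8.0 t 0.45
shift [-1.66  -0.36   0.371] after turn [1.66  0.361 0.371] turn [-0.   0.   1.5] q6 -8.0 t 0.45
```

```bash
python3 -m pendant '[[[-0.14,-0.03,0.03],[0,0,0],1],[[-0.14,-0.03,0.03],[0,0,0],1],[[-0.14,-0.03,0.03],[0,0,0],1],[[-0.14,-0.03,0.03],[0,0,0],1],[[-0.14,-0.03,0.03],[0,0,0],1]]' 40
python3 -m pendant '[[[-0.14,-0.03,0.03],[0,0,0],1],[[-0.14,-0.03,0.03],[0,0,0],1],[[-0.14,-0.03,0.03],[0,0,0],1],[[-0.14,-0.03,0.03],[0,0,0],1],[[-0.14,-0.03,0.03],[0,0,0],1]]'
python3 -m pendant '[[[-0.14,-0.03,0.03],[0,0,0],1],[[-0.12,-0.03,0.03],[0,0,0],1],[[0,0,0],[0,0,0],1],[[0,0,0],[0,0,0],1],[[0,0,0],[0,0,0],1]]'
python3 - <<'E'
from h import *
go(.641,.235,.017,67)
w=camera("wrist");cv2.imwrite("pics/w1.png",w["image"]);print(proj(w,[.641,.235,.044]),proj(w,[.641,.235,.01]))
E
```

```text
time: 1.08
tcp_pos: [0.4016, 0.4047, 0.1861]
eef_rot: [[-0.92, 0.391, 0.0], [0.391, 0.92, 0.0], [-0.0, 0.0, -1.0]]
contact_force: [-0.5, -0.0, -0.2]
gripper_width: 0.0852
grip_force: 0.0
time: 1.7
tcp_pos: [0.5773, 0.2811, 0.141]
eef_rot: [[-0.92, 0.391, 0.0], [0.391, 0.92, -0.0], [-0.0, -0.0, -1.0]]
contact_force: [-0.0, 0.4, 0.4]
gripper_width: 0.0858
grip_force: 0.0
time: 2.33
tcp_pos: [0.6405, 0.2358, 0.1238]
eef_rot: [[-0.921, 0.39, 0.0], [0.39, 0.921, 0.0], [-0.0, 0.0, -1.0]]
contact_force: [1.2, -0.9, 0.7]
gripper_width: 0.0856
grip_force: 0.0
shift [-0.003 -0.002  0.356] after turn [-0.003 -0.002  0.356] turn [0. 0. 0.] q6 -53.0 t 2.325
shift [-0.003 -0.002  0.356] after turn [0.003 0.002 0.356] turn [-0.   0.  -1.5] q6 -53.0 t 2.325
[[311.37872845 242.50325353]] [[311.59197168 229.79087527]]
```

View pics/w1.png

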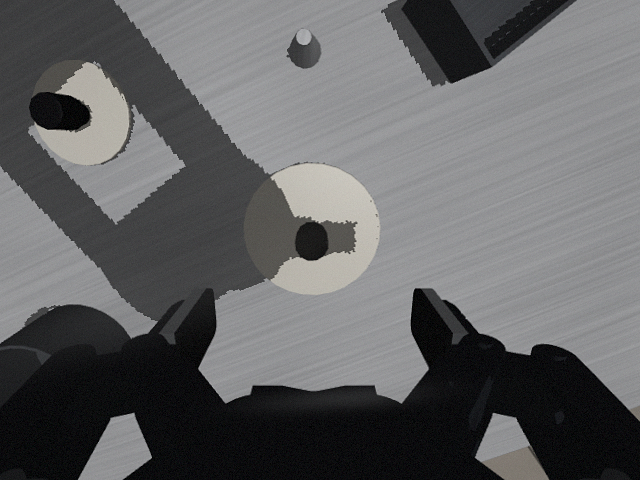

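The wrist view puts the knob at (312,241), against a prediction of (311,242), so the estimate is good. I'll descend, grip and lift.

```bash
python3 -m pendant '[[[0,0,0.1],[0,0,0],1],[[0,0,0.1],[0,0,0],1],[[-0.003,-0.002,0.1],[0,0,0],1],[[0,0,0.056],[0,0,0],1],[[0,0,0],[0,0,0],1]]'
python3 -m pendant '[[[0,0,0],[0,0,0],-1],[[0,0,0],[0,0,0],-1],[[0,0,0],[0,0,0],-1],[[0,0,0],[0,0,0],-1],[[0,0,0],[0,0,0],-1]]' 50
python3 -m pendant '[[[0,0,0],[0,0,0],-1],[[0,0,0],[0,0,0],-1],[[0,0,-0.05],[0,0,0],-1],[[0,0,-0.15],[0,0,0],-1],[[0,0,-0.15],[0,0,0],-1]]'
python3 - <<'E'
from h import *
go(.665,-.0125,.12,67)
w=camera("wrist");cv2.imwrite("pics/w2.png",w["image"])
E
```

```text
time: 3.0
tcp_pos: [0.641, 0.2343, 0.0159]
eef_rot: [[-0.921, 0.391, -0.001], [0.391, 0.921, -0.0], [0.001, -0.001, -1.0]]
contact_force: [0.6, -0.0, -0.5]
gripper_width: 0.0855
grip_force: 0.0
time: 3.62
tcp_pos: [0.6418, 0.2341, 0.0172]
eef_rot: [[-0.92, 0.391, 0.001], [0.391, 0.92, 0.0], [-0.001, 0.0, -1.0]]
contact_force: [-1.4, -1.8, 5.4]
gripper_width: 0.0224
grip_force: 48.8
time: 4.25
tcp_pos: [0.6414, 0.234, 0.1235]
eef_rot: [[-0.92, 0.391, -0.0], [0.391, 0.92, -0.0], [0.0, -0.0, -1.0]]
contact_force: [0.7, 0.1, -1.7]
gripper_width: 0.0225
grip_force: 49.2
shift [-0.394 -0.726  0.012] after turn [-0.394 -0.726  0.012] turn [-0. -0. -0.] q6 -53.0 t 4.25
shift [-0.394 -0.726  0.012] after turn [0.394 0.726 0.012] turn [-0.   0.   1.5] q6 -53.0 t 4.25
```

View pics/w2.png

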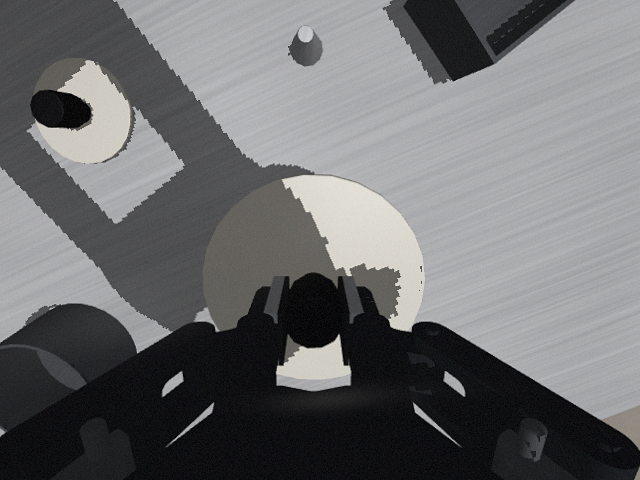

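Lid held level under the tool (knob at 313,310). Moving over the large pot.

```bash
python3 -m pendant '[[[-0.03,-0.06,0],[0,0,0],-1],[[-0.065,-0.12,0],[0,0,0],-1],[[-0.065,-0.12,0],[0,0,0],-1],[[-0.065,-0.12,0],[0,0,0],-1],[[-0.065,-0.12,0],[0,0,0],-1]]'
python3 -m pendant '[[[-0.065,-0.12,0],[0,0,0],-1],[[-0.039,-0.066,0],[0,0,0],-1],[[0,0,0],[0,0,0],-1],[[0,0,0],[0,0,0],-1],[[0,0,0],[0,0,0],-1]]'
python3 - <<'E'
from h import *
go(.665,-.0125,.077,67)
c=camera("scene");cv2.imwrite("pics/s3.png",cv2.resize(c["image"][180:340,220:400],None,fx=3,fy=3))
E
```

```text
time: 4.92
tcp_pos: [0.6577, 0.0488, 0.1207]
eef_rot: [[-0.92, 0.391, -0.002], [0.391, 0.92, -0.0], [0.001, -0.001, -1.0]]
contact_force: [0.2, -0.6, -0.9]
gripper_width: 0.0221
grip_force: 49.2
time: 5.55
tcp_pos: [0.6651, -0.0116, 0.1214]
eef_rot: [[-0.921, 0.39, -0.0], [0.39, 0.921, 0.0], [0.0, 0.0, -1.0]]
contact_force: [-0.1, -0.5, -2.4]
gripper_width: 0.0221
grip_force: 49.3
shift [-0.001 -0.003  0.148] after turn [-0.001 -0.003  0.148] turn [ 0. -0.  0.] q6 -75.0 t 5.55
shift [-0.001 -0.003  0.148] after turn [0.001 0.003 0.148] turn [ 0.   0.  -1.5] q6 -75.0 t 5.55
```

View pics/s3.png

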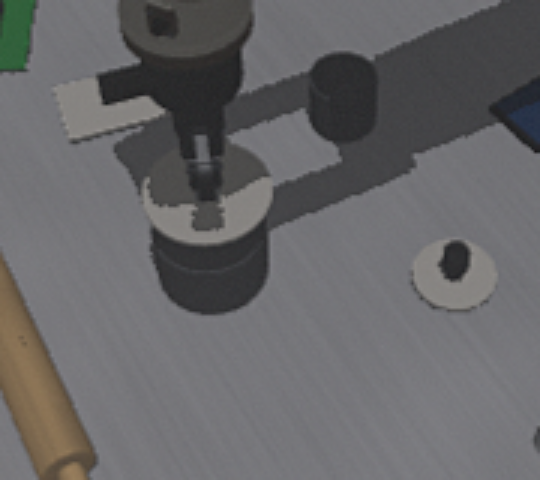

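Lid centred over the large pot. Lower, release, rise.

```bash
python3 -m pendant '[[[0,-0.003,0.05],[0,0,0],-1],[[0,0,0.05],[0,0,0],-1],[[0,0,0.03],[0,0,0],-1],[[0,0,0.016],[0,0,0],-1],[[0,0,0],[0,0,0],-1]]'
python3 -m pendant '[[[0,0,0.002],[0,0,0],-1],[[0,0,0],[0,0,0],1],[[0,0,0],[0,0,0],1],[[0,0,0],[0,0,0],1],[[0,0,0],[0,0,0],1]]'
python3 -m pendant '[[[0,0,0],[0,0,0],1],[[0,0,-0.06],[0,0,0],1],[[0,0,-0.1],[0,0,0],1],[[0,0,-0.1],[0,0,0],1],[[0,0,0],[0,0,0],1]]'
python3 - <<'E'
from h import *
go(.489,.1115,.12,67)
c=camera("scene");cv2.imwrite("pics/s4.png",cv2.resize(c["image"][180:340,220:400],None,fx=3,fy=3))
E
```

```text
time: 6.22
tcp_pos: [0.6648, -0.0134, 0.0774]
eef_rot: [[-0.92, 0.391, -0.0], [0.391, 0.92, -0.0], [0.0, -0.0, -1.0]]
contact_force: [0.6, 0.5, -1.7]
gripper_width: 0.0224
grip_force: 49.3
time: 6.85
tcp_pos: [0.6648, -0.0134, 0.0772]
eef_rot: [[-0.92, 0.391, 0.0], [0.391, 0.92, -0.0], [-0.0, -0.0, -1.0]]
contact_force: [0.8, -0.4, -0.2]
gripper_width: 0.0851
grip_force: 0.0
time: 7.48
tcp_pos: [0.666, -0.0135, 0.1592]
eef_rot: [[-0.92, 0.391, 0.005], [0.391, 0.92, -0.001], [-0.005, 0.001, -1.0]]
contact_force: [-0.2, 0.7, -0.4]
gripper_width: 0.0855
grip_force: 0.0
shift [0.707 0.153 0.127] after turn [0.706 0.153 0.131] turn [ 0.001  0.002 -0.   ] q6 -75.0 t 7.475
shift [0.707 0.153 0.127] after turn [-0.706 -0.153  0.131] turn [ 4.0e-03 -1.0e-03  1.5e+00] q6 -75.0 t 7.475
```

View pics/s4.png

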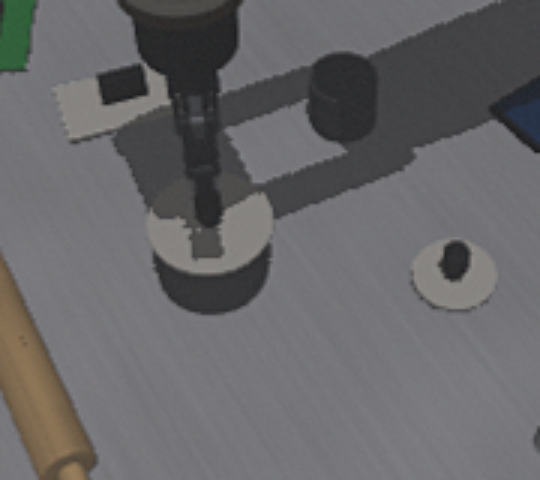

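The large lid sits level on its pot. Next the small round lid.

```bash
python3 -m pendant '[[[0.06,0.013,0],[0,0,0],1],[[0.12,0.03,0],[0,0,0],1],[[0.12,0.03,0],[0,0,0],1],[[0.12,0.03,0.03],[0,0,0],1],[[0.12,0.02,0.05],[0,0,0],1]]'
python3 -m pendant '[[[0.12,0.02,0.05],[0,0,0],1],[[0.047,0.01,0],[0,0,0],1],[[0,0,0],[0,0,0],1],[[0,0,0],[0,0,0],1],[[0,0,0],[0,0,0],1]]'
python3 - <<'E'
from h import *
w=camera("wrist");g=w["image"].max(2);p=proj(w,[.489,.1115,.044])[0];print(p)
x,y=p.astype(int);m=(g<45).astype(np.uint8);n,l,s,c=cv2.connectedComponentsWithStats(m)
for i in range(1,n):
    if 200<s[i,4] and np.hypot(*(c[i]-p))<80: print(s[i],c[i],cast(w,c[i],.04))
go(.489,.1115,.017,67)
cv2.imwrite("pics/w5.png",w["image"])
E
```

```text
time: 8.15
tcp_pos: [0.529, 0.0846, 0.1307]
eef_rot: [[-0.92, 0.391, -0.0], [0.391, 0.92, -0.0], [0.0, -0.0, -1.0]]
contact_force: [-0.0, 0.7, 0.8]
gripper_width: 0.0854
grip_force: 0.0
time: 8.78
tcp_pos: [0.4883, 0.1113, 0.1162]
eef_rot: [[-0.92, 0.392, 0.0], [0.392, 0.92, -0.0], [-0.0, -0.0, -1.0]]
contact_force: [0.1, 0.3, 0.1]
gripper_width: 0.0851
grip_force: 0.0
[312.79340501 245.50449057]
[ 296  224   34   40 1078] [312.67625232 243.63636364] [[0.48890761 0.11144565]]
shift [-0.002  0.002  0.33 ] after turn [-0.002  0.002  0.33 ] turn [-0.     0.    -0.001] q6 -63.0 t 8.825
shift [-0.002  0.002  0.33 ] after turn [ 0.002 -0.002  0.33 ] turn [0.    0.    1.499] q6 -63.0 t 8.825
```

View pics/w5.png

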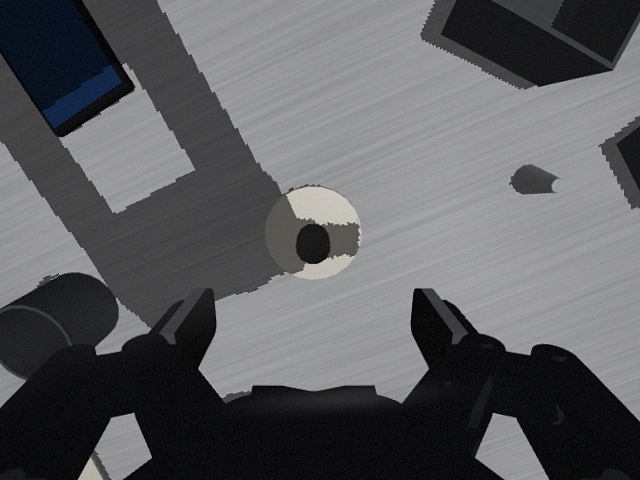

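Knob found at (313,244), within 1 mm. Grasp, lift and carry to the small pot.

```bash
python3 -m pendant '[[[0,0,0.1],[0,0,0],1],[[0,0,0.1],[0,0,0],1],[[0,0,0.1],[0,0,0],1],[[0,0,0.03],[0,0,0],1],[[0,0,0],[0,0,0],1]]'
python3 -m pendant '[[[0,0,0],[0,0,0],-1],[[0,0,0],[0,0,0],-1],[[0,0,0],[0,0,0],-1],[[0,0,0],[0,0,0],-1],[[0,0,0],[0,0,0],-1]]'
python3 -m pendant '[[[0,0,0],[0,0,0],-1],[[0,0,-0.05],[0,0,0],-1],[[0,0,-0.15],[0,0,0],-1],[[0,0,-0.15],[0,0,0],-1],[[-0.02,-0.06,0],[0,0,0],-1]]'
python3 -m pendant '[[[-0.04,-0.12,0],[0,0,0],-1],[[-0.04,-0.12,0],[0,0,0],-1],[[-0.04,-0.12,0],[0,0,0],-1],[[-0.04,-0.12,0],[0,0,0],-1],[[-0.04,-0.12,0],[0,0,0],-1]]'
python3 -m pendant '[[[0,0,0],[0,0,0],-1],[[0,0,0],[0,0,0],-1],[[0,0,0],[0,0,0],-1],[[0,0,0],[0,0,0],-1],[[0,0,0],[0,0,0],-1]]'
python3 - <<'E'
from h import *
go(.4723,-.1035,.0725,67)
c=camera("scene");w=camera("wrist")
a=cv2.resize(c["image"][140:260,270:400],None,fx=3,fy=3);b=cv2.resize(w["image"],(480,360))
cv2.imwrite("pics/s6.png",np.hstack([a,b])[:, :800])
E
```

```text
time: 9.45
tcp_pos: [0.4877, 0.1116, 0.0172]
eef_rot: [[-0.92, 0.391, -0.001], [0.391, 0.92, -0.0], [0.0, -0.0, -1.0]]
contact_force: [0.0, -0.5, -0.1]
gripper_width: 0.0851
grip_force: 0.0
time: 10.07
tcp_pos: [0.4878, 0.1118, 0.0176]
eef_rot: [[-0.92, 0.391, 0.001], [0.391, 0.92, -0.0], [-0.001, 0.0, -1.0]]
contact_force: [-2.5, 0.6, 7.1]
gripper_width: 0.0224
grip_force: 48.7
time: 10.7
tcp_pos: [0.4876, 0.0934, 0.1265]
eef_rot: [[-0.921, 0.39, 0.006], [0.39, 0.921, 0.0], [-0.006, 0.003, -1.0]]
contact_force: [-0.2, 0.4, -1.7]
gripper_width: 0.0225
grip_force: 49.1
time: 11.32
tcp_pos: [0.4707, -0.0975, 0.1232]
eef_rot: [[-0.92, 0.391, 0.001], [0.391, 0.92, -0.0], [-0.001, -0.0, -1.0]]
contact_force: [0.9, -0.9, -1.3]
gripper_width: 0.0227
grip_force: 49.2
time: 11.95
tcp_pos: [0.4709, -0.0958, 0.1221]
eef_rot: [[-0.921, 0.39, -0.0], [0.39, 0.921, -0.0], [0.0, -0.0, -1.0]]
contact_force: [0.1, 0.5, -2.0]
gripper_width: 0.0225
grip_force: 49.3
shift [-0.014 -0.022  0.165] after turn [-0.014 -0.022  0.165] turn [-0. -0.  0.] q6 -88.0 t 11.95
shift [-0.014 -0.022  0.165] after turn [0.014 0.022 0.165] turn [ 0.  -0.  -1.5] q6 -88.0 t 11.95
```

View pics/s6.png

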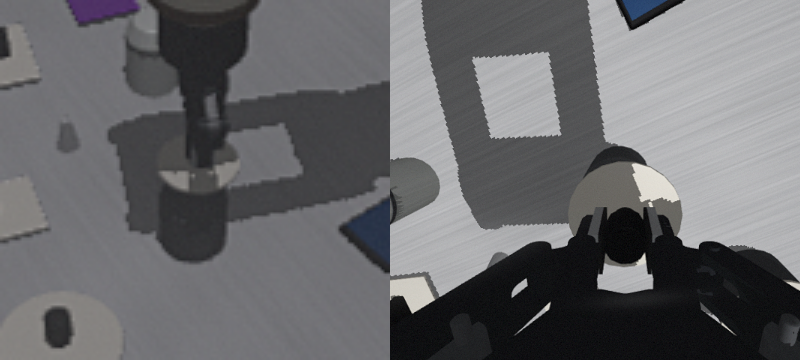

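The lid hangs over the small pot and needs about 8 mm more in -y. Correct, lower and release.

```bash
python3 -m pendant '[[[-0.014,-0.022,0.05],[0,0,0],-1],[[0,0,0.05],[0,0,0],-1],[[0,0,0.045],[0,0,0],-1],[[0,0,0.02],[0,0,0],-1],[[0,0,0],[0,0,0],-1]]'
python3 -m pendant '[[[0,0,0],[0,0,0],-1],[[0,0,0],[0,0,0],1],[[0,0,0],[0,0,0],1],[[0,0,0],[0,0,0],1],[[0,0,0],[0,0,0],1]]'
python3 -m pendant '[[[0,0,0],[0,0,0],1],[[0,0,-0.06],[0,0,0],1],[[0,0,-0.12],[0,0,0],1],[[0,0,-0.12],[0,0,0],1],[[0,0,0],[0,0,0],1]]'
python3 - <<'E'
from h import *
go(.6466,-.2331,.13,78)
c=camera("scene");w=camera("wrist")
a=cv2.resize(c["image"][140:260,270:400],None,fx=3,fy=3);b=cv2.resize(w["image"],(480,360))
cv2.imwrite("pics/s7.png",np.hstack([a,b])[:, :800])
E
```

```text
time: 12.68
tcp_pos: [0.4722, -0.1039, 0.0724]
eef_rot: [[-0.92, 0.391, -0.0], [0.391, 0.92, -0.0], [0.0, -0.0, -1.0]]
contact_force: [0.2, 0.1, -2.0]
gripper_width: 0.0228
grip_force: 49.3
time: 13.3
tcp_pos: [0.4722, -0.104, 0.0726]
eef_rot: [[-0.92, 0.391, 0.0], [0.391, 0.92, -0.0], [-0.0, -0.0, -1.0]]
contact_force: [-0.3, -0.2, -0.3]
gripper_width: 0.0855
grip_force: 0.0
time: 13.92
tcp_pos: [0.4732, -0.1044, 0.1651]
eef_rot: [[-0.92, 0.391, 0.004], [0.391, 0.92, -0.002], [-0.004, 0.0, -1.0]]
contact_force: [0.0, -0.9, -0.5]
gripper_width: 0.0852
grip_force: 0.0
shift [-0.699 -0.169  0.12 ] after turn [-0.655 -0.3    0.117] turn [-0.     0.002 -0.092] q6 -89.0 t 13.925
shift [-0.699 -0.169  0.12 ] after turn [0.655 0.3   0.117] turn [0.003 0.    1.408] q6 -89.0 t 13.925
```

View pics/s7.png

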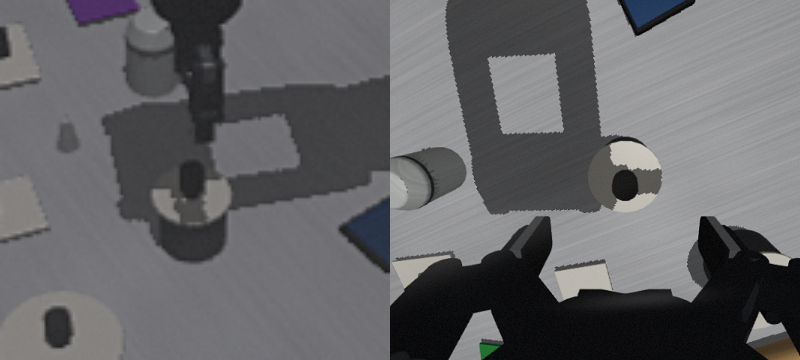

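The small lid is seated. Next the oblong lid.

```bash
python3 -m pendant '[[[0,0,0],[0,0,-0.046],1],[[0,0,0],[0,0,-0.046],1],[[-0.1,-0.05,0],[0,0,0],1],[[-0.12,-0.05,0.02],[0,0,0],1],[[-0.12,-0.05,0.03],[0,0,0],1]]'
python3 -m pendant '[[[-0.12,-0.05,0.04],[0,0,0],1],[[-0.12,-0.05,0.03],[0,0,0],1],[[-0.075,-0.05,0],[0,0,0],1],[[0,0,0],[0,0,0],1],[[0,0,0],[0,0,0],1]]'
cat > bar.py <<'E'
import sys
from h import *
x,y,yaw=map(float,sys.argv[1:4])
w=camera("wrist");im=w["image"];g=im.max(2);p=proj(w,[x,y,.044])[0];print("pred",p)
n,l,s,c=cv2.connectedComponentsWithStats((g<45).astype(np.uint8))
for i in range(1,n):
    if 300<s[i,4] and np.hypot(*(c[i]-p))<60:
        k=np.argwhere(l==i)[:,::-1];print(s[i],c[i],"bar(z=.04)",rect(cast(w,k,.04)))
go(x,y,.017,yaw)
cv2.imwrite(sys.argv[4],im)
E
python3 bar.py .6466 -.2331 78 pics/w8.png
```

```text
time: 14.65
tcp_pos: [0.5632, -0.1697, 0.1462]
eef_rot: [[-0.978, 0.208, -0.001], [0.208, 0.978, 0.0], [0.001, 0.0, -1.0]]
contact_force: [1.0, 0.3, -0.4]
gripper_width: 0.0853
grip_force: 0.0
time: 15.28
tcp_pos: [0.645, -0.2323, 0.1255]
eef_rot: [[-0.978, 0.208, -0.002], [0.208, 0.978, 0.001], [0.002, 0.0, -1.0]]
contact_force: [-0.4, 0.4, -0.1]
gripper_width: 0.0852
grip_force: 0.0
pred [311.75841875 243.05215881]
[ 302  205   20   70 1282] [311.20670827 239.66770671] bar(z=.04) [ 645.9 -233.2   51.9   13.6  -12.5]
shift [-0.006 -0.002  0.363] after turn [-0.006 -0.002  0.363] turn [ 0.    -0.001  0.   ] q6 -104.0 t 15.325
shift [-0.006 -0.002  0.363] after turn [0.006 0.002 0.363] turn [ 1.0e-03  0.0e+00 -1.5e+00] q6 -104.0 t 15.325
```

View pics/w8.png

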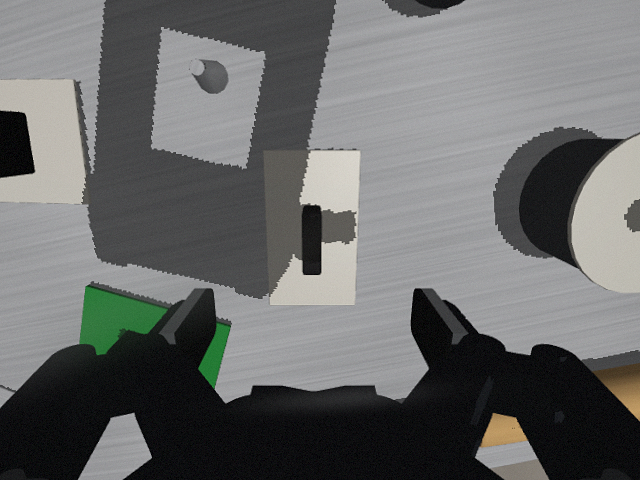

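Bar at (311,240), aligned with the fingers. Grip and lift high.

```bash
python3 -m pendant '[[[-0.006,-0.002,0.1],[0,0,0],1],[[0,0,0.1],[0,0,0],1],[[0,0,0.1],[0,0,0],1],[[0,0,0.061],[0,0,0],1],[[0,0,0],[0,0,0],1]]'
python3 -m pendant '[[[0,0,0],[0,0,0],-1],[[0,0,0],[0,0,0],-1],[[0,0,0],[0,0,0],-1],[[0,0,0],[0,0,0],-1],[[0,0,0],[0,0,0],-1]]'
python3 -m pendant '[[[0,0,0],[0,0,0],-1],[[0,0,-0.05],[0,0,0],-1],[[0,0,-0.15],[0,0,0],-1],[[0,0,-0.2],[0,0,0],-1],[[0,0,-0.2],[0,0,0],-1]]'
python3 - <<'E'
from h import *
go(.5295,.421,.18,106-90)
E
```

```text
time: 15.95
tcp_pos: [0.6467, -0.2332, 0.0175]
eef_rot: [[-0.978, 0.207, -0.002], [0.207, 0.978, 0.001], [0.002, 0.0, -1.0]]
contact_force: [-0.7, -0.3, -0.5]
gripper_width: 0.0854
grip_force: 0.0
time: 16.58
tcp_pos: [0.6475, -0.234, 0.0188]
eef_rot: [[-0.978, 0.208, 0.0], [0.208, 0.978, -0.0], [-0.001, -0.0, -1.0]]
contact_force: [-1.3, -1.4, 4.8]
gripper_width: 0.0133
grip_force: 49.7
time: 17.2
tcp_pos: [0.647, -0.2335, 0.201]
eef_rot: [[-0.978, 0.208, 0.0], [0.208, 0.978, -0.0], [-0.0, -0.0, -1.0]]
contact_force: [0.7, -0.9, -1.5]
gripper_width: 0.0131
grip_force: 48.9
shift [0.836 2.053 0.07 ] after turn [2.205 0.225 0.07 ] turn [-0.     0.     0.517] q6 -104.0 t 17.2
shift [0.836 2.053 0.07 ] after turn [-2.205 -0.225  0.07 ] turn [-0.    -0.    -0.983] q6 -104.0 t 17.2
```

```bash
python3 -m pendant '[[[0,0,0],[0,0,0.04],-1],[[0,0,0],[0,0,0.06],-1],[[0,0,0],[0,0,0.06],-1],[[0,0,0],[0,0,0.06],-1],[[0,0,0],[0,0,0.06],-1]]'
python3 -m pendant '[[[0,0,0],[0,0,0.06],-1],[[0,0,0],[0,0,0.06],-1],[[0,0,0],[0,0,0.06],-1],[[0,0,0],[0,0,0.057],-1],[[0.06,0,0],[0,0,0],-1]]'
python3 -m pendant '[[[0.12,0.01,0],[0,0,0],-1],[[0.12,0.01,0],[0,0,0],-1],[[0.12,0.01,0],[0,0,0],-1],[[0.12,0.01,0],[0,0,0],-1],[[0.12,0.01,0],[0,0,0],-1]]'
python3 -m pendant '[[[0.12,0.015,0],[0,0,0],-1],[[0.12,0.015,0],[0,0,0],-1],[[0.12,0.015,0],[0,0,0],-1],[[0.12,0.015,0],[0,0,0],-1],[[0.12,0.015,0],[0,0,0],-1]]'
python3 -m pendant '[[[0.12,0.015,0],[0,0,0],-1],[[0.12,0.015,0.0],[0,0,0],-1],[[0.12,0.015,0],[0,0,0],-1],[[0.12,0.015,0],[0,0,0],-1],[[0.12,0.015,0.0],[0,0,0],-1]]'
python3 - <<'E'
from h import *
go(.5295,.421,.14,16.2)
E
```

```text
time: 17.82
tcp_pos: [0.6473, -0.2336, 0.1991]
eef_rot: [[-0.697, 0.717, 0.0], [0.717, 0.697, -0.0], [-0.0, 0.0, -1.0]]
contact_force: [0.9, -0.2, -1.8]
gripper_width: 0.0131
grip_force: 48.9
time: 18.45
tcp_pos: [0.6422, -0.2166, 0.1986]
eef_rot: [[-0.274, 0.962, -0.0], [0.962, 0.274, -0.0], [-0.0, -0.0, -1.0]]
contact_force: [0.4, -0.3, -1.1]
gripper_width: 0.0129
grip_force: 48.9
time: 19.08
tcp_pos: [0.6064, -0.0373, 0.1989]
eef_rot: [[-0.278, 0.961, 0.0], [0.961, 0.278, 0.0], [-0.0, 0.0, -1.0]]
contact_force: [0.1, -0.2, -1.1]
gripper_width: 0.0132
grip_force: 48.9
time: 19.7
tcp_pos: [0.5783, 0.1418, 0.1989]
eef_rot: [[-0.278, 0.961, 0.0], [0.961, 0.278, 0.0], [0.0, 0.0, -1.0]]
contact_force: [1.3, 0.3, -1.2]
gripper_width: 0.013
grip_force: 48.9
time: 20.32
tcp_pos: [0.5502, 0.3208, 0.1989]
eef_rot: [[-0.278, 0.961, 0.0], [0.961, 0.278, 0.0], [0.0, 0.0, -1.0]]
contact_force: [0.0, -0.3, -2.4]
gripper_width: 0.0136
grip_force: 48.9
shift [0.34  0.026 0.196] after turn [0.34  0.027 0.196] turn [ 0. -0. -0.] q6 7.0 t 20.325
shift [0.34  0.026 0.196] after turn [-0.34  -0.027  0.196] turn [-0.  -0.   1.5] q6 7.0 t 20.325
```

```bash
cat > ov.py <<'E'
import sys
from h import *
x,y,a,L,W,z=map(float,sys.argv[1:7]);w=camera("wrist");im=w["image"].copy();a=np.radians(a)
u=np.array([np.cos(a),np.sin(a)]);v=np.array([-u[1],u[0]])
P=[np.r_[np.array([x,y])+i*u*L/2+j*v*W/2,z] for i,j in((1,1),(1,-1),(-1,-1),(-1,1))]
p=proj(w,P);print(p.round(0).tolist())
im=np.uint8(np.clip(im*1.6,0,255))
for q in p: cv2.circle(im,tuple(int(t) for t in q),3,(0,0,255),-1)
cv2.imwrite(sys.argv[7],im)
E
python3 ov.py .5295 .421 106.2 .12 .064 .06 pics/w9.png
```

```text
[[279.0, 14.0], [364.0, 14.0], [359.0, 174.0], [283.0, 174.0]]
```

View pics/w9.png

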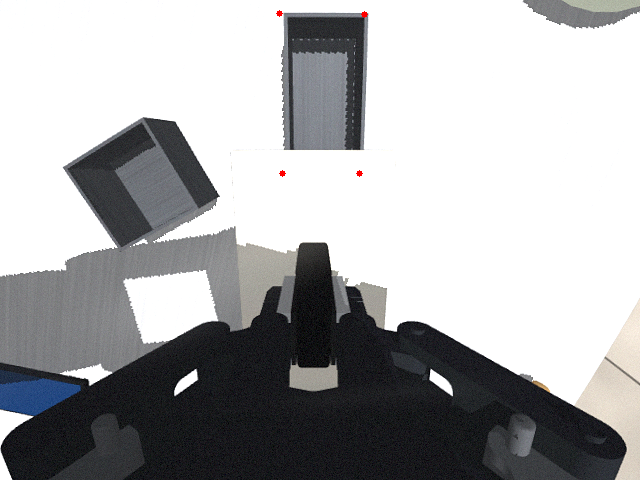

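Observed rim corners at (285,13) and (367,14), against predicted (279,14) and (364,14). The pot is about 2 mm further along tool +y, so I'll aim at (0.531, 0.4215).

```bash
python3 -m pendant '[[[0.12,0.01,0],[0,0,0],-1],[[0.12,0.01,0.05],[0,0,0],-1],[[0.07,0.01,0.06],[0,0,0],-1],[[0.03,0.003,0.06],[0,0,0],-1],[[0,0,0.03],[0,0,0],-1]]'
python3 -m pendant '[[[0,0,0],[0,0,0],-1],[[0,0,0],[0,0,0],-1],[[0,0,0],[0,0,0],-1],[[0,0,0],[0,0,0],-1],[[0,0,0],[0,0,0],-1]]'
python3 - <<'E'
from h import *
go(.531,.4215,.0735,16.2)
E
```

```text
time: 21.0
tcp_pos: [0.5324, 0.4196, 0.1365]
eef_rot: [[-0.276, 0.961, -0.002], [0.961, 0.276, -0.001], [-0.001, -0.002, -1.0]]
contact_force: [0.3, -0.3, -0.8]
gripper_width: 0.0132
grip_force: 49.0
time: 21.62
tcp_pos: [0.5329, 0.42, 0.1384]
eef_rot: [[-0.275, 0.961, 0.0], [0.961, 0.275, 0.0], [-0.0, 0.0, -1.0]]
contact_force: [0.3, 0.3, -2.3]
gripper_width: 0.013
grip_force: 49.0
shift [ 0.007 -0.005  0.216] after turn [ 0.007 -0.005  0.216] turn [ 0.     0.    -0.002] q6 16.0 t 21.625
shift [ 0.007 -0.005  0.216] after turn [-0.007  0.005  0.216] turn [ 0.    -0.     1.498] q6 16.0 t 21.625
```

```bash
python3 -m pendant '[[[0.007,-0.005,0.06],[0,0,0],-1],[[0,0,0.07],[0,0,0],-1],[[0,0,0.05],[0,0,0],-1],[[0,0,0.034],[0,0,0],-1],[[0,0,0],[0,0,0],-1]]'
python3 -m pendant '[[[0,0,0.001],[0,0,0],-1],[[0,0,0],[0,0,0],1],[[0,0,0],[0,0,0],1],[[0,0,0],[0,0,0],1],[[0,0,0],[0,0,0],1]]'
python3 -m pendant '[[[0,0,0],[0,0,0],1],[[0,0,-0.06],[0,0,0],1],[[0,0,-0.15],[0,0,0],1],[[0,0,-0.15],[0,0,0],1],[[0,0,0],[0,0,0],1]]'
python3 - <<'E'
from h import *
go(.5297,-.4387,.17,76)
c=camera("scene");w=camera("wrist")
a=cv2.resize(c["image"][270:430,380:500],None,fx=2.5,fy=2.5);b=cv2.resize(w["image"],(500,375));b=cv2.copyMakeBorder(b,0,25,0,0,0)
cv2.imwrite("pics/s10.png",np.hstack([a,b]))
E
```

```text
time: 22.25
tcp_pos: [0.5308, 0.4216, 0.0737]
eef_rot: [[-0.275, 0.961, -0.0], [0.961, 0.275, -0.0], [-0.0, -0.0, -1.0]]
contact_force: [1.0, -0.6, -1.4]
gripper_width: 0.0129
grip_force: 49.5
time: 22.88
tcp_pos: [0.5308, 0.4216, 0.0738]
eef_rot: [[-0.275, 0.961, 0.0], [0.961, 0.275, -0.0], [-0.0, 0.0, -1.0]]
contact_force: [0.7, -0.6, -0.2]
gripper_width: 0.0833
grip_force: 0.0
time: 23.5
tcp_pos: [0.532, 0.4224, 0.1875]
eef_rot: [[-0.275, 0.961, 0.006], [0.961, 0.275, 0.004], [0.002, 0.007, -1.0]]
contact_force: [0.8, 0.9, -0.1]
gripper_width: 0.0854
grip_force: 0.0
shift [-2.757 -0.798  0.047] after turn [-0.687 -2.787  0.058] turn [ 0.004  0.001 -0.5  ] q6 16.0 t 23.5
shift [-2.757 -0.798  0.047] after turn [0.687 2.787 0.058] turn [ 0.001 -0.004  1.   ] q6 16.0 t 23.5
```

View pics/s10.png

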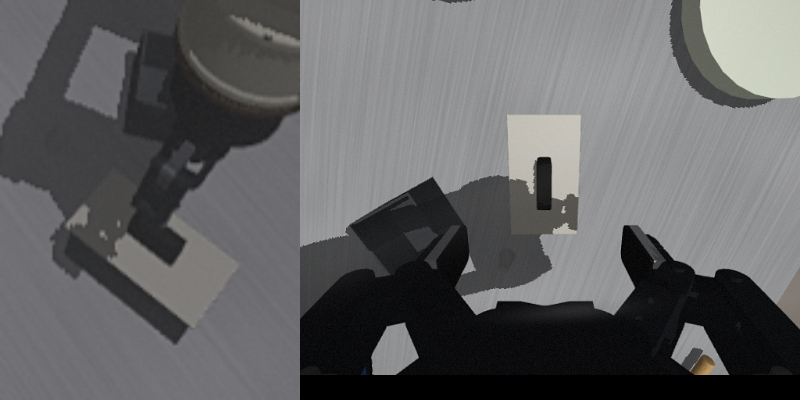

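The oblong lid is seated on its pot. Last, the square lid.

```bash
python3 -m pendant '[[[-0.08,-0.02,0],[0,0,0],1],[[-0.14,-0.04,0],[0,0,0],1],[[-0.14,-0.04,0],[0,0,0],1],[[-0.14,-0.04,0],[0,0,0],1],[[-0.14,-0.04,0],[0,0,0],1]]'
python3 -m pendant '[[[-0.14,-0.04,0],[0,0,0],1],[[-0.14,-0.04,0],[0,0,0],1],[[-0.14,-0.04,0],[0,0,0],1],[[-0.14,-0.04,0],[0,0,0],1],[[-0.14,-0.04,0],[0,0,0],1]]'
python3 -m pendant '[[[-0.14,-0.04,0],[0,0,0],1],[[-0.14,-0.04,0],[0,0,0],1],[[-0.14,-0.04,0],[0,0,0],1],[[-0.14,-0.04,0],[0,0,0],1],[[-0.14,-0.04,0],[0,0,0],1]]'
python3 -m pendant '[[[-0.14,-0.04,0],[0,0,0],1],[[-0.14,-0.04,0],[0,0,0],1],[[-0.14,-0.04,0],[0,0,0],1],[[-0.14,-0.04,0],[0,0,0],1],[[-0.1,-0.03,0],[0,0,0],1]]'
python3 -m pendant '[[[0,0,0],[0,0,-0.04],1],[[0,0,0],[0,0,-0.06],1],[[0,0,0],[0,0,-0.06],1],[[0,0,0],[0,0,-0.06],1],[[0,0,0],[0,0,-0.06],1]]'
python3 -m pendant '[[[0,0,0],[0,0,-0.06],1],[[0,0,0],[0,0,-0.06],1],[[0,0,0],[0,0,-0.06],1],[[0,0,0],[0,0,-0.04],1],[[0,0,0],[0,0,0],1]]'
python3 - <<'E'
from h import *
go(.5297,-.4387,.12,76)
E
```

```text
time: 24.22
tcp_pos: [0.5312, 0.2207, 0.181]
eef_rot: [[-0.275, 0.961, -0.001], [0.961, 0.275, -0.001], [-0.0, -0.002, -1.0]]
contact_force: [-0.2, 0.5, 0.4]
gripper_width: 0.0857
grip_force: 0.0
time: 24.85
tcp_pos: [0.5313, 0.0024, 0.1811]
eef_rot: [[-0.275, 0.961, -0.001], [0.961, 0.275, 0.0], [0.0, -0.001, -1.0]]
contact_force: [0.8, -0.1, -0.2]
gripper_width: 0.0852
grip_force: 0.0
time: 25.48
tcp_pos: [0.5315, -0.2159, 0.1811]
eef_rot: [[-0.275, 0.961, -0.001], [0.961, 0.275, 0.001], [0.001, -0.001, -1.0]]
contact_force: [0.6, 0.8, -0.3]
gripper_width: 0.0855
grip_force: 0.0
time: 26.1
tcp_pos: [0.5311, -0.4222, 0.1806]
eef_rot: [[-0.274, 0.962, -0.001], [0.962, 0.274, 0.001], [0.002, -0.001, -1.0]]
contact_force: [0.9, 0.1, 0.2]
gripper_width: 0.0852
grip_force: 0.0
time: 26.72
tcp_pos: [0.5314, -0.4204, 0.1808]
eef_rot: [[-0.764, 0.645, -0.001], [0.645, 0.764, 0.001], [0.002, 0.0, -1.0]]
contact_force: [-0.9, -0.3, -0.2]
gripper_width: 0.0856
grip_force: 0.0
time: 27.35
tcp_pos: [0.5315, -0.4205, 0.181]
eef_rot: [[-0.97, 0.243, -0.001], [0.243, 0.97, 0.001], [0.001, 0.001, -1.0]]
contact_force: [0.4, -0.1, 0.3]
gripper_width: 0.0857
grip_force: 0.0
shift [-0.009 -0.061  0.203] after turn [-0.009 -0.06   0.203] turn [ 0.    -0.001 -0.   ] q6 -121.0 t 27.35
shift [-0.009 -0.061  0.203] after turn [0.009 0.06  0.203] turn [-1.0e-03 -0.0e+00  1.5e+00] q6 -121.0 t 27.35
```

```bash
python3 -m pendant '[[[-0.009,-0.061,0.05],[0,0,0],1],[[0,0,0.1],[0,0,0],1],[[0,0,0.05],[0,0,0],1],[[0,0,0],[0,0,0],1],[[0,0,0],[0,0,0],1]]'
python3 bar.py .5297 -.4387 76 pics/w11.png
```

```text
time: 27.98
tcp_pos: [0.5302, -0.4395, 0.1228]
eef_rot: [[-0.97, 0.243, 0.001], [0.243, 0.97, -0.001], [-0.001, -0.001, -1.0]]
contact_force: [0.6, 0.3, 0.4]
gripper_width: 0.0856
grip_force: 0.0
pred [313.38449791 240.73173713]
[ 305  202   20   70 1306] [314.88973966 236.52143951] bar(z=.04) [ 528.8 -437.5   51.    13.2  -13.5]
shift [0.003 0.002 0.353] after turn [0.002 0.002 0.353] turn [-0.     0.001 -0.   ] q6 -122.0 t 28.025
shift [0.003 0.002 0.353] after turn [-0.002 -0.002  0.353] turn [1.0e-03 1.0e-03 1.5e+00] q6 -122.0 t 28.025
```

View pics/w11.png

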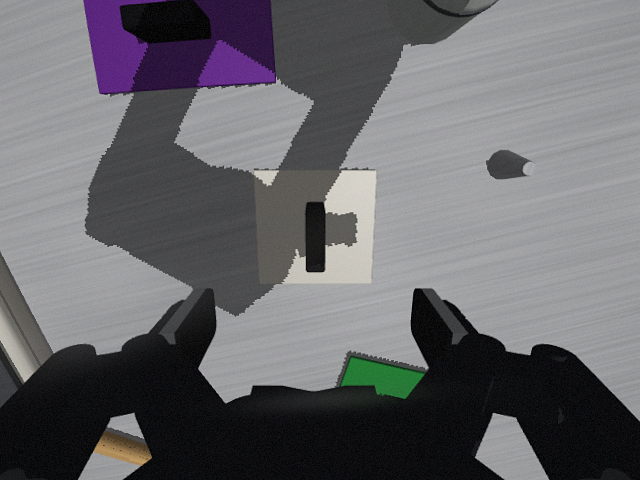

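Bar at (315,236), aligned. Grip and lift.

```bash
python3 -m pendant '[[[0.002,0.004,0.1],[0,0,0],1],[[0,0,0.1],[0,0,0],1],[[0,0,0.1],[0,0,0],1],[[0,0,0.053],[0,0,0],1],[[0,0,0],[0,0,0],1]]'
python3 -m pendant '[[[0,0,0],[0,0,0],-1],[[0,0,0],[0,0,0],-1],[[0,0,0],[0,0,0],-1],[[0,0,0],[0,0,0],-1],[[0,0,0],[0,0,0],-1]]'
python3 -m pendant '[[[0,0,0],[0,0,0],-1],[[0,0,-0.05],[0,0,0],-1],[[0,0,-0.15],[0,0,0],-1],[[0,0,-0.2],[0,0,0],-1],[[0,0,-0.2],[0,0,0],-1]]'
python3 - <<'E'
from h import *
go(.394,.306,.19,134.3-90)
E
```

```text
time: 28.65
tcp_pos: [0.5295, -0.4377, 0.0157]
eef_rot: [[-0.97, 0.242, -0.001], [0.242, 0.97, 0.0], [0.001, 0.0, -1.0]]
contact_force: [0.0, 0.0, 0.9]
gripper_width: 0.0854
grip_force: 0.0
time: 29.28
tcp_pos: [0.5298, -0.438, 0.0164]
eef_rot: [[-0.97, 0.242, 0.0], [0.242, 0.97, -0.001], [-0.0, -0.0, -1.0]]
contact_force: [0.4, 0.2, 4.9]
gripper_width: 0.0133
grip_force: 49.9
time: 29.9
tcp_pos: [0.5293, -0.4375, 0.1986]
eef_rot: [[-0.97, 0.242, 0.0], [0.242, 0.97, -0.0], [-0.0, -0.0, -1.0]]
contact_force: [-0.2, -0.7, -1.4]
gripper_width: 0.0133
grip_force: 49.0
shift [1.038 2.295 0.028] after turn [2.089 1.408 0.029] turn [-0.     0.     0.264] q6 -122.0 t 29.9
shift [1.038 2.295 0.028] after turn [-2.089 -1.408  0.029] turn [-0.    -0.    -1.236] q6 -122.0 t 29.9
```

```bash
python3 -m pendant '[[[0,0,0],[0,0,0.04],-1],[[0,0,0],[0,0,0.06],-1],[[0,0,0],[0,0,0.06],-1],[[0,0,0],[0,0,0.06],-1],[[0,0,0],[0,0,0.05],-1]]'
python3 -m pendant '[[[0.06,0.04,0],[0,0,0],-1],[[0.12,0.08,0],[0,0,0],-1],[[0.12,0.08,0],[0,0,0],-1],[[0.12,0.08,0],[0,0,0],-1],[[0.12,0.08,0],[0,0,0],-1]]'
python3 -m pendant '[[[0.12,0.08,0],[0,0,0],-1],[[0.12,0.08,0],[0,0,0],-1],[[0.12,0.08,0],[0,0,0],-1],[[0.12,0.08,0],[0,0,0],-1],[[0.12,0.08,0],[0,0,0],-1]]'
python3 -m pendant '[[[0.12,0.08,0],[0,0,0],-1],[[0.12,0.08,0],[0,0,0],-1],[[0.12,0.08,0],[0,0,0],-1],[[0.12,0.08,0],[0,0,0],-1],[[0.06,0.08,0],[0,0,0],-1]]'
python3 -m pendant '[[[0,0.16,0],[0,0,0],-1],[[0,0.1,0],[0,0,0],-1],[[0,0,0],[0,0,0],-1],[[0,0,0],[0,0,0],-1],[[0,0,0],[0,0,0],-1]]'
python3 - <<'E'
from h import *
go(.394,.306,.13,43.4)
E
python3 ov.py .394 .306 133.4 .084 .084 .065 pics/w12.png
```

```text
time: 30.52
tcp_pos: [0.5295, -0.4377, 0.1968]
eef_rot: [[-0.687, 0.727, 0.0], [0.727, 0.687, -0.0], [-0.0, -0.0, -1.0]]
contact_force: [-0.1, 0.6, -0.6]
gripper_width: 0.0136
grip_force: 49.1
time: 31.15
tcp_pos: [0.4957, -0.2446, 0.1967]
eef_rot: [[-0.689, 0.725, 0.0], [0.725, 0.689, -0.0], [-0.001, 0.0, -1.0]]
contact_force: [0.7, 0.4, -0.3]
gripper_width: 0.0133
grip_force: 49.0
time: 31.78
tcp_pos: [0.4585, -0.0316, 0.1968]
eef_rot: [[-0.689, 0.725, 0.001], [0.725, 0.689, -0.0], [-0.001, 0.0, -1.0]]
contact_force: [1.0, 0.6, -0.4]
gripper_width: 0.0134
grip_force: 49.0
time: 32.4
tcp_pos: [0.4335, 0.1689, 0.197]
eef_rot: [[-0.69, 0.724, 0.001], [0.724, 0.69, 0.0], [-0.001, 0.001, -1.0]]
contact_force: [1.2, -0.9, -0.5]
gripper_width: 0.0133
grip_force: 49.0
time: 33.02
tcp_pos: [0.4904, 0.2205, 0.1964]
eef_rot: [[-0.689, 0.725, 0.0], [0.725, 0.689, -0.0], [-0.0, 0.0, -1.0]]
contact_force: [0.0, 0.6, -1.6]
gripper_width: 0.0135
grip_force: 49.2
shift [ 0.428 -0.037  0.221] after turn [ 0.428 -0.038  0.221] turn [0.    0.    0.001] q6 -28.0 t 33.025
shift [ 0.428 -0.037  0.221] after turn [-0.428  0.038  0.221] turn [-0.     0.    -1.499] q6 -28.0 t 33.025
[[239.0, -3.0], [355.0, -3.0], [351.0, 117.0], [244.0, 117.0]]
```

View pics/w12.png

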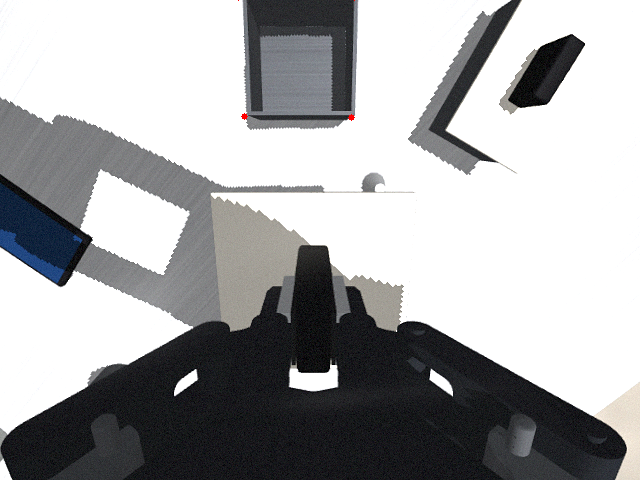

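Near rim corners at (247,116) and (355,115), against predicted (244,117) and (351,117). I'll apply +2 mm in tool y.

```bash
python3 -m pendant '[[[0.12,-0.01,0],[0,0,0],-1],[[0.12,-0.01,0.04],[0,0,0],-1],[[0.12,-0.012,0.06],[0,0,0],-1],[[0.068,0,0.08],[0,0,0],-1],[[0,0,0.04],[0,0,0],-1]]'
python3 -m pendant '[[[0,0,0],[0,0,0],-1],[[0,0,0],[0,0,0],-1],[[0,0,0],[0,0,0],-1],[[0,0,0],[0,0,0],-1],[[0,0,0],[0,0,0],-1]]'
python3 - <<'E'
from h import *
go(.3953,.3073,.0765,43.4)
E
```

```text
time: 33.7
tcp_pos: [0.3942, 0.3075, 0.1292]
eef_rot: [[-0.69, 0.723, -0.001], [0.723, 0.69, -0.0], [0.0, -0.001, -1.0]]
contact_force: [-0.6, -0.8, -0.8]
gripper_width: 0.0131
grip_force: 49.2
time: 34.33
tcp_pos: [0.3955, 0.3073, 0.13]
eef_rot: [[-0.689, 0.725, 0.0], [0.725, 0.689, -0.0], [-0.0, 0.0, -1.0]]
contact_force: [0.5, -0.4, -0.5]
gripper_width: 0.0131
grip_force: 49.2
shift [ 0.    -0.     0.178] after turn [ 0.    -0.     0.178] turn [0.    0.    0.001] q6 -15.0 t 34.325
shift [ 0.    -0.     0.178] after turn [-0.     0.     0.178] turn [-0.     0.    -1.499] q6 -15.0 t 34.325
```

```bash
python3 -m pendant '[[[0,0,0.05],[0,0,0],-1],[[0,0,0.06],[0,0,0],-1],[[0,0,0.04],[0,0,0],-1],[[0,0,0.028],[0,0,0],-1],[[0,0,0],[0,0,0],-1]]'
python3 -m pendant '[[[0,0,0.001],[0,0,0],-1],[[0,0,0],[0,0,0],1],[[0,0,0],[0,0,0],1],[[0,0,0],[0,0,0],1],[[0,0,0],[0,0,0],1]]'
python3 -m pendant '[[[0,0,0],[0,0,0],1],[[0,0,-0.06],[0,0,0],1],[[0,0,-0.12],[0,0,0],1],[[0,0,-0.15],[0,0,0],1],[[0,0,-0.1],[0,0,0],1]]'
python3 -m pendant '[[[-0.08,0,0],[0,0,0],1],[[-0.12,0,0],[0,0,0],1],[[-0.1,0,0],[0,0,0],1],[[0,0,0],[0,0,0],1],[[0,0,0],[0,0,0],1]]'
python3 - <<'E'
from h import *
T=camera("top");S=camera("scene");w=camera("wrist")
for n,(x,y,z,L,W) in {"big":(.665,-.0125,.069,110,110),"small":(.4723,-.1035,.064,76,76),"obl":(.531,.4215,.064,130,74),"sq":(.3955,.3073,.069,94,94)}.items():
  for cn,c in(("top",T),("scene",S),("wrist",w)):
    im=c["image"];g=im.min(2);p=proj(c,[x,y,z])[0]
    if not(0<p[0]<640 and 0<p[1]<480):continue
    m=((g>(125 if cn!="scene" else 125))&(im.max(2)-g<50)).astype(np.uint8)
    k,_=cv2.findContours(m,0,1)
    for q in k:
        if cv2.contourArea(q)>250 and cv2.pointPolygonTest(q,tuple(map(float,p)),True)>-15: print(n,cn,rect(cast(c,q.reshape(-1,2),z)))
a=cv2.resize(T["image"][170:350,100:380],None,fx=2.1,fy=2.1);b=cv2.resize(S["image"][140:430,220:500],None,fx=1.0,fy=1.3)[:378];a=a[:,:520]
cv2.imwrite("pics/f13.png",np.uint8(np.clip(1.5*np.hstack([a[:376],b[:376]]),0,255)))
E
```

```text
time: 34.95
tcp_pos: [0.3953, 0.3073, 0.076]
eef_rot: [[-0.689, 0.724, -0.0], [0.724, 0.689, -0.0], [0.0, -0.0, -1.0]]
contact_force: [0.6, -0.5, 0.1]
gripper_width: 0.0132
grip_force: 49.6
time: 35.58
tcp_pos: [0.3953, 0.3074, 0.0762]
eef_rot: [[-0.689, 0.724, 0.0], [0.724, 0.689, -0.0], [-0.0, -0.0, -1.0]]
contact_force: [0.4, 0.2, 0.3]
gripper_width: 0.0836
grip_force: 0.0
time: 36.2
tcp_pos: [0.3955, 0.3075, 0.2073]
eef_rot: [[-0.689, 0.724, 0.001], [0.724, 0.689, 0.001], [-0.0, 0.002, -1.0]]
contact_force: [-0.3, 1.1, 0.3]
gripper_width: 0.0855
grip_force: 0.0
time: 36.83
tcp_pos: [0.4571, 0.2424, 0.2051]
eef_rot: [[-0.689, 0.725, -0.0], [0.725, 0.689, 0.0], [0.0, -0.0, -1.0]]
contact_force: [-0.2, 0.7, -0.1]
gripper_width: 0.0856
grip_force: 0.0
big top [665.1 -13.1 106.8 105.2  88.5]
small top [ 473.  -104.3   71.6   71.4   88.4]
small wrist [ 490.9 -121.4  112.2   60.2  -79. ]
obl top [544.6 426.9 129.7  44.9 -74.9]
obl wrist [503.  266.3 623.4 389.   43.7]
sq top [376.4 302.8 297.6 104.4  18.6]
sq wrist [501.3 266.8 612.4 382.1  43.7]
```

View pics/f13.png

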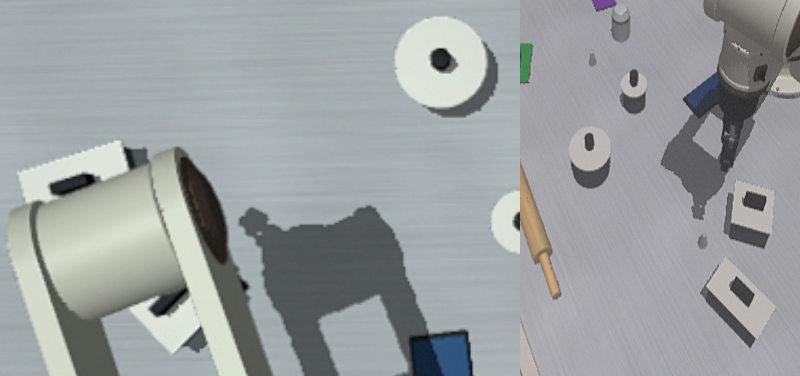

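All four lids look seated in the top and scene views. One last close look at the square and oblong ones.

```bash
python3 - <<'E'
from h import *
S=camera("scene");im=S["image"]
g=im.min(2);m=(g>112).astype(np.uint8)
a=cv2.resize(im[260:430,390:490],None,fx=3.5,fy=3.5,interpolation=2);b=cv2.resize(im[170:290,260:360],None,fx=4,fy=4,interpolation=2);b=cv2.copyMakeBorder(b,0,a.shape[0]-b.shape[0],0,0,0)
print(a.shape)
cv2.imwrite("pics/f14.png",np.uint8(np.clip(1.4*np.hstack([a,b]),0,255)))
E
```

```text
(595, 350, 3)
```

View pics/f14.png

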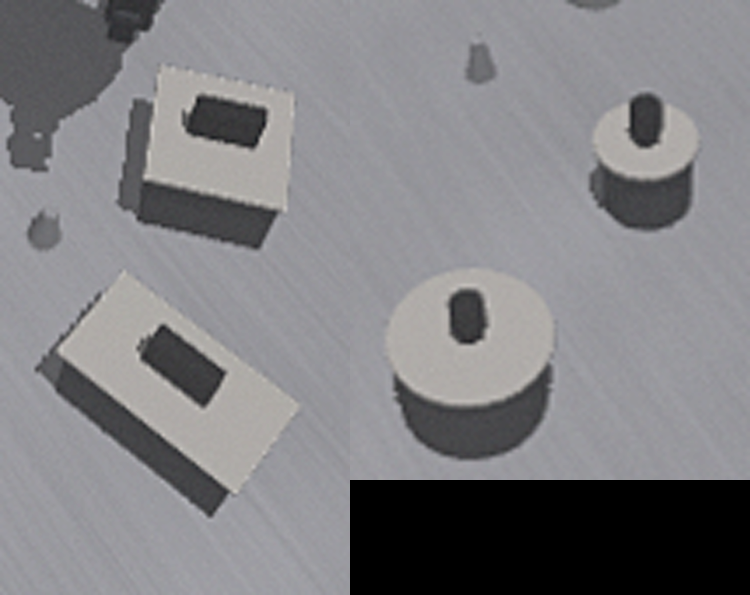

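The lids lie level. Oblong corners are (125,271), (300,405), (235,494), (58,352) and square corners (161,65), (296,93), (285,210), (146,180). I'll check these numerically.

```bash
python3 - <<'E'
from h import *
S=camera("scene")
for n,z,p in(("obl",.064,[(125,271),(300,405),(235,494),(58,352)]),("sq",.069,[(161,65),(296,93),(285,210),(146,180)])):
    q=cast(S,(np.array(p,float)+.5)/3.5-.5+[390,260],z);print(n,q.mean(0),[np.linalg.norm(q[i]-q[i-1]).round(4) for i in range(4)],rect(q))
E
```

```text
obl [0.53019976 0.42186034] [np.float64(0.0737), np.float64(0.1281), np.float64(0.0727), np.float64(0.1273)] [530.  421.6 128.1  73.7 -74. ]
sq [0.39421561 0.30703031] [np.float64(0.0947), np.float64(0.0928), np.float64(0.0942), np.float64(0.0905)] [393.9 307.5  95.3  92.8  43.9]
```

Centres and sizes match the pots, within about 2 mm. Handing in.

```bash
python3 -c "from rig import job_done;print(job_done())"
```

```text
the job is handed in; nothing more can be done
None
```

All four lids are on their matching pots, released and, as far as the camera checks show, seated level and within about 2 mm of centre; the job is handed in (no verdict was returned).

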